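# Load the shaker caddy

## Robot

A 6-joint arm with a two-finger parallel gripper is mounted at the origin on the work surface. World frame = base frame: x ahead of the robot, y to its left, z up, the work surface at z = 0. Lengths are in m, angles in rad, forces in N, time in s.
With the tool pointing down it reaches from about 0.325 to 0.875 m from the base axis. Payload 4.4 kg.
Tool frame: the origin (TCP) lies on the centre line of the jaws, within the pads' length; the fingertips stand 14 mm ahead of it and the grasp point (between the pads) lies 5 mm behind it; z points along the fingers, y is the line along which they close (so a half turn about z gives the same grasp; the last joint's range is limited). The gripper opens to 85 mm and grips with 20 to 120 N. Pads are 22 mm wide; open, the fingers measure 114 mm over their backs; the gripper's body (76 mm by 85 mm) begins 54 mm behind the grasp point. The pads swing forward as they close: fully open they stand 13 mm farther back than shut.
Start: joints at [0.964, 0.207, 1.542, -0, 1.393, -0.15], TCP at [0.254, 0.516, 0.245] pointing down, gripper open.
Joint ranges: [-2.73, 2.73], [-0.86, 2.22], [0.23, 2.46], [-1.11, 4.25], [0.08, 2.63], [-2.82, 2.82]. Speed limits (rad/s): [2.79, 2.79, 3.14, 3.14, 3.14, 3.14].

## Interface

Orientations are given as a rotation vector (axis times angle).
In Python, from bench import manip gives the robot as it stands.
- The arm moves only by the tool jog_arm, never from a script. Its argument "series" is a list of rows, each a list of 3 entries, a list of its own where there are three numbers: the turn, a rotation vector about the world's x, y, z in degrees, then the shift along the world's x, y, z in mm, then the opening, from 0 (shut) to 1 (fully open). In form: [[[rx, ry, rz], [dx, dy, dz], grip], ...]. A call has 1 to 5 rows; each row shifts and turns the commanded pose from where the row before left it; what a row does not reach is not made up. A row lasts 1/8 s, in which the tool goes at most 62.5 mm and 10.7 degrees, less where a joint would pass 70% of its speed; a pose out of reach is approached as far as the arm can. A call is refused whole if a number of a shift passes 62.5 or a number of a turn 10.7, either way. A call with a gripper value outside its range is refused whole. The fingers move at their own pace and stop on an object; "grip_force" is the grip in N (left out, the last holds). Time passes only in rows, so rows that do not move let the fingers close. It gives the time, the measured TCP pose, the force, the opening and the grip force at its end, in the units of the state.
- manip.state(): the state, without advancing time (a new reading comes with each control period).
- manip.grab_frame(name): name is "scene" or "top" or "wrist"; returns a dict with "image" (400x640x3 uint8, red, green, blue), "intrinsics" (3x3 intrinsics, pixels), "k1" (the pictures are not rectified: a ray, as slopes to the right and down, at radius r is drawn at 1 + k1 r^2 times it, then the intrinsics apply), "view" (4x4, takes a point from world to camera coordinates). Camera axes: x right, y up, looking along -z (the intrinsics and any distortion apply to the point x, -y, -z); pixel columns grow to the right and rows downward; lengths in m; the calibration is good to about 2 mm. A picture is of the moment at which its call begins. There is no depth.
- manip.finish_job(): hands the job in; it is judged then, once.
The state is a dict: "time_s": time; "joint_pos": joint angles; "qd": joint speeds; "tau": joint torques, N m; "tcp_pos": TCP position; "orientation": TCP orientation; "contact_force": force on the tool from outside, world axes, zero at the start; "wrist_torque": the same for the moment, N m; "opening": finger opening in m; "grasp_force": force on a finger pad.
Only numpy, scipy, OpenCV 4.12 (cv2) and the standard library are available. Lean on these libraries where they do the work, as an engineer would, in place of code of your own. Each camera call takes 0.05 s, during which the arm holds its last target. There are 200 camera calls.

## Task

Gather the three glass shakers with perforated chrome caps into the oak caddy, each standing upright on the floor of the steel cup made for it: the slim one in the small round cup, the squat one in the large round cup, the square one in the square cup. Set them down gently, without dropping them or tipping them over, and leave the oil cruet with the spout, the glass jar with the bamboo lid and the stone mortar standing where they are.

Things in the scene. Friction and masses are not known exactly. Their poses are not given: they have to be found in the camera images.
- shaker_slim: Slim round glass shaker, 38 mm diameter, 108 mm high: clear glass up to 84 mm, perforated chrome cap (37 mm) above. Stands on the worktop, about 0.14 kg. Origin at the centre of its underside, z up.
- shaker_squat: Squat round glass shaker, 58 mm diameter, 74 mm high: clear glass up to 56 mm, perforated chrome cap (57 mm, flat perforated top) above. Stands on the worktop, about 0.19 kg. Origin at the centre of its underside, z up.
- shaker_square: Square glass shaker, 44 x 44 mm, 92 mm high: clear glass up to 70 mm, square perforated chrome cap (43 mm) above. Stands on the worktop, about 0.18 kg. Origin at the centre of its underside, z up. Its x and y axes are square to its sides.
- caddy: Low oak caddy, fixed to the worktop, 320 mm along its x axis, 104 mm along its y axis. Floor 8 mm thick, long sides 30 mm high, ends 55 mm high, walls 8 mm. Three steel cups stand in a row along its x axis, 100 mm apart, the middle one at its centre; their order differs each time. Origin at the centre of its underside, z up.
- cup_slim: Small round steel cup fixed in the caddy, for the slim shaker: inside diameter 54 mm, wall 3 mm, rim 20 mm and inner floor 3 mm above its underside, which lies on the caddy's floor. Origin at the centre of its underside, z up.
- cup_squat: Large round steel cup fixed in the caddy, for the squat shaker: inside diameter 76 mm, wall 3 mm, rim 20 mm and inner floor 3 mm above its underside, which lies on the caddy's floor. Origin at the centre of its underside, z up.
- cup_square: Square steel cup fixed in the caddy, for the square shaker: inside 60 x 60 mm, wall 3 mm, rim 20 mm and inner floor 3 mm above its underside, which lies on the caddy's floor. Origin at the centre of its underside, z up. Its axes are parallel to its sides and to the caddy's.
- cruet: Look-alike, not to be moved: slim glass oil cruet, 38 mm diameter, 108 mm high, glass up to 80 mm, then a narrow steel neck and a thin spout that reaches 31 mm from the axis towards its x axis. No perforated cap. Origin at the centre of its underside, z up.
- jar: Look-alike, not to be moved: squat glass jar, 58 mm diameter, 86 mm high, flat bamboo lid with a small ball knob. No perforated cap. Origin at the centre of its underside, z up.
- molcajete: Dark stone mortar on three feet with its pestle in it, not to be moved: 100 mm diameter, rim 62 mm high, pestle to 75 mm, about 1.1 kg. Origin at the centre of its underside, z up.
Not all that is in view belongs to the job. What is shaped like the shaker_slim but green or purple is not meant. What is shaped like the shaker_squat but green is not meant.

How it is judged:
At the end, for the whole second after the job is handed in: Each shaker stands within 13 mm horizontally of the centre of its own cup, its underside less than 8 mm above the cup's underside (inner floor at 3 mm), upright within 0.12 rad, slower than 0.02 m/s; cruet, jar and mortar are within 30 mm of where they started and upright within 0.15 rad (horizontal distance between shaker_slim and cup_slim below 0.013 m and z of shaker_slim in the frame of cup_slim between 0 and 0.008 m and angle between each of shaker_slim, shaker_squat, shaker_square's own z axis and vertical below 0.12 rad and linear speed of each of shaker_slim, shaker_squat, shaker_square below 0.02 m/s and horizontal distance between shaker_squat and cup_squat below 0.013 m and z of shaker_squat in the frame of cup_squat between 0 and 0.008 m and horizontal distance between shaker_square and cup_square below 0.013 m and z of shaker_square in the frame of cup_square between 0 and 0.008 m and distance of each of cruet, jar, molcajete from where it was at the start of the episode below 0.03 m and angle between each of cruet, jar, molcajete's own z axis and vertical below 0.15 rad); the robot touches nothing.
It fails at once if a shaker is tipped over (angle between any of shaker_slim, shaker_squat, shaker_square's own z axis and vertical above 0.8 rad).
It fails at once if a shaker is dropped into its cup (faster than 0.5 m/s there) ((horizontal distance between shaker_slim and cup_slim below 0.03 m and height (world z) of shaker_slim below 0.06 m and linear speed of shaker_slim above 0.5 m/s) or (horizontal distance between shaker_squat and cup_squat below 0.03 m and height (world z) of shaker_squat below 0.06 m and linear speed of shaker_squat above 0.5 m/s) or (horizontal distance between shaker_square and cup_square below 0.03 m and height (world z) of shaker_square below 0.06 m and linear speed of shaker_square above 0.5 m/s)).
It fails at once if the oil cruet is moved or knocked over (distance of cruet from where it was at the start of the episode above 0.03 m or angle between cruet's own z axis and vertical above 0.5 rad).
It fails at once if the lidded jar is moved or knocked over (distance of jar from where it was at the start of the episode above 0.03 m or angle between jar's own z axis and vertical above 0.5 rad).
It fails at once if the stone mortar is moved or knocked over (distance of molcajete from where it was at the start of the episode above 0.03 m or angle between molcajete's own z axis and vertical above 0.5 rad).
It also fails if it takes over 96 s, if anything falls off the work surface, if the arm or the gripper's body presses on something with over 40 N, if the wrist force passes 120 N, or if a joint passes its speed limit or range.

## Working session

There is one attempt and no reset: what is moved stays moved. The work goes in short steps, Python scripts to look and compute and a tool call to move; the robot and the scene stay as the last step left them, time stands still between calls to the robot, and variables do not carry over. Pictures are saved under pics/ and viewed, at most 14 in all, crops included, and the job is handed in when it is done.

Besides the shell and the picture viewer there is one more tool, called after "Call:" as name(argument=value, ...) on one line, values as JSON. jog_arm: Moves the arm, as the interface text tells. Its arguments: {"type":"object","properties":{"series":{"type":"array","items":{"type":"array"}},"grip_force":{"type":"number"}},"required":["series"]}

```bash
mkdir -p pics; cat > h.py <<'E'
import numpy as np, cv2
from bench import manip
def grab(n,name=None):
    f=manip.grab_frame(n)
    if name: cv2.imwrite(f'pics/{name}.png',f['image'][:,:,::-1])
    return f
def ray(f,u,v):
    K=np.array(f['intrinsics']);d=np.array([(u-K[0,2])/K[0,0],(v-K[1,2])/K[1,1]]);s=d.copy()
    for _ in range(20): s=d/(1+f['k1']*(s@s))
    V=np.array(f['view']);R=V[:3,:3];c=-R.T@V[:3,3]
    return c,R.T@np.array([s[0],-s[1],-1])
def onz(f,u,v,z):
    c,d=ray(f,u,v);return c+d*(z-c[2])/d[2]
def proj(f,p):
    V=np.array(f['view']);q=V[:3,:3]@np.array(p)+V[:3,3];s=np.array([q[0],-q[1]])/-q[2]
    s=s*(1+f['k1']*(s@s));K=np.array(f['intrinsics']);return K[0,0]*s[0]+K[0,2],K[1,1]*s[1]+K[1,2]
E
python3 - <<'E'
from h import *
for n in('scene','top'):
    f=grab(n,n+'0');V=np.array(f['view']);print(n,f['k1'],f['intrinsics'],-V[:3,:3].T@V[:3,3],V[:3,:3])
print(manip.state())
E
```

```text
scene -0.12574361417464588 [[454.84390808   0.         312.13869329]
 [  0.         454.84390808 196.21936513]
 [  0.           0.           1.        ]] [1.30956741 0.43737822 0.7971873 ] [[-0.52198587  0.85293317  0.00597984]
 [-0.55419931 -0.34447657  0.75775921]
 [ 0.64837788  0.39222557  0.65250688]]
top -0.06420246127550645 [[460.19056494   0.         307.98242654]
 [  0.         460.19056494 202.35533995]
 [  0.           0.           1.        ]] [ 0.3783263  -0.0260588   1.26382761] [[ 2.55164629e-02 -9.99667123e-01  3.81486553e-03]
 [ 9.89831010e-01  2.57992324e-02  1.39889137e-01]
 [-1.39940992e-01  2.06596228e-04  9.90159823e-01]]
{'time_s': 0.1, 'joint_pos': array([ 9.63501891e-01,  2.07345027e-01,  1.54279789e+00,  1.51710350e-05,
        1.39350610e+00, -1.50516161e-01]), 'qd': array([ 8.19646238e-06, -1.88509068e-03, -2.71530275e-03,  5.30245445e-04,
        1.53889320e-03, -1.42660889e-03]), 'tau': array([-2.16061085e-04, -3.84095407e+01, -2.92550111e+01, -1.09588636e-04,
        4.90592618e-03,  9.22089498e-07]), 'tcp_pos': array([0.25324984, 0.5155054 , 0.24424229]), 'orientation': array([-7.11112611e-01, -3.05925619e+00,  2.99159633e-03]), 'contact_force': array([ 0.05032361, -0.83767462, -0.69495152]), 'wrist_torque': array([ 0.00656866,  0.00732209, -0.03928469]), 'grasp_force': 0.0, 'opening': 0.08544126112815476}
```

View pics/top0.png

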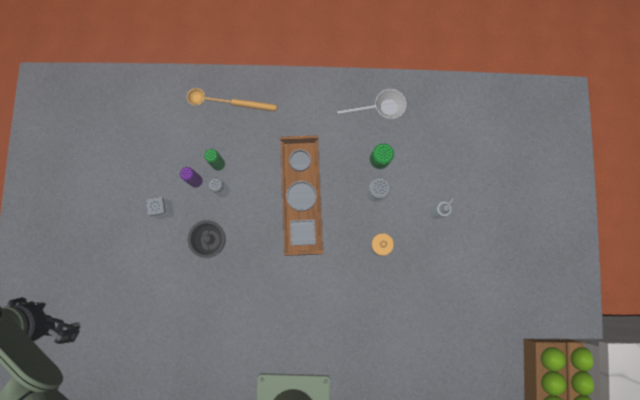

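View pics/scene0.png

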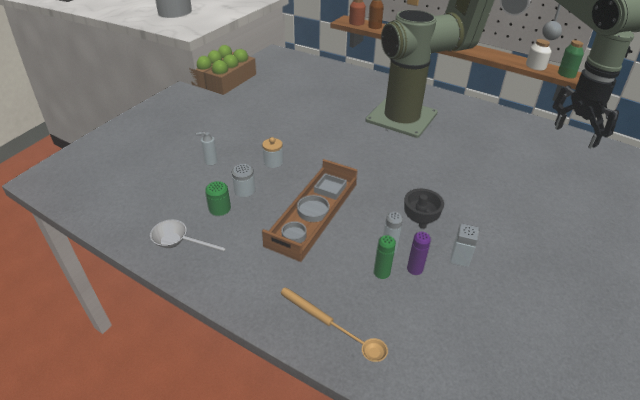

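Top view: slim shaker (216,185), squat (379,188), square (155,206). Cups are slim (300,160), squat (301,196) and square (303,233). Cruet is at (444,208), jar (383,244), mortar (207,239), with green and purple decoys near the slim one.

```bash
python3 - <<'E'
from h import *
f=grab('top');im=f['image'][:,:,::-1]
def crop(u,v,w,h,s): return cv2.resize(im[v:v+h,u:u+w],None,fx=s,fy=s,interpolation=cv2.INTER_CUBIC)
a=np.hstack([crop(200,165,33,33,8),crop(363,170,33,33,8),crop(140,190,33,33,8)])
b=crop(273,130,60,132,2)
cv2.imwrite('pics/c1.png',np.vstack([a,cv2.copyMakeBorder(cv2.rotate(im[130:262,273:333],0),0,0,0,0,0).repeat(5,0).repeat(5,1)[:300,:660].copy() if 0 else cv2.copyMakeBorder(cv2.resize(cv2.rotate(im[130:262,273:333],cv2.ROTATE_90_COUNTERCLOCKWISE),None,fx=6,fy=6),0,0,0,0,0)[:, :792] if 0 else np.pad(cv2.resize(cv2.rotate(im[130:262,273:333],cv2.ROTATE_90_COUNTERCLOCKWISE),None,fx=5,fy=5),((0,0),(0,132),(0,0)))]))if 1 else 0
for n,u,v,z in [('slim',216,184,.108),('squat',379,187,.074),('square',155,204,.092),('cs',300,160,.028),('cq',301,196,.028),('csq',303,233,.028),('cruet',444,208,.08),('jar',383,244,.08),('mort',207,239,.062),('green',212,155,.108),('purple',187,173,.108),('greensq',382,153,.074)]:
    print(n,onz(f,u,v,z).round(3))
E
```

```text
slim [0.583 0.21  0.108]
squat [ 0.592 -0.212  0.074]
square [0.529 0.369 0.092]
cs [ 0.67  -0.001  0.028]
cq [ 0.57  -0.007  0.028]
csq [ 0.469 -0.015  0.028]
cruet [ 0.54  -0.382  0.08 ]
jar [ 0.443 -0.222  0.08 ]
mort [0.445 0.235 0.062]
green [0.659 0.225 0.108]
purple [0.61  0.286 0.108]
greensq [ 0.684 -0.22   0.074]
```

View pics/c1.png

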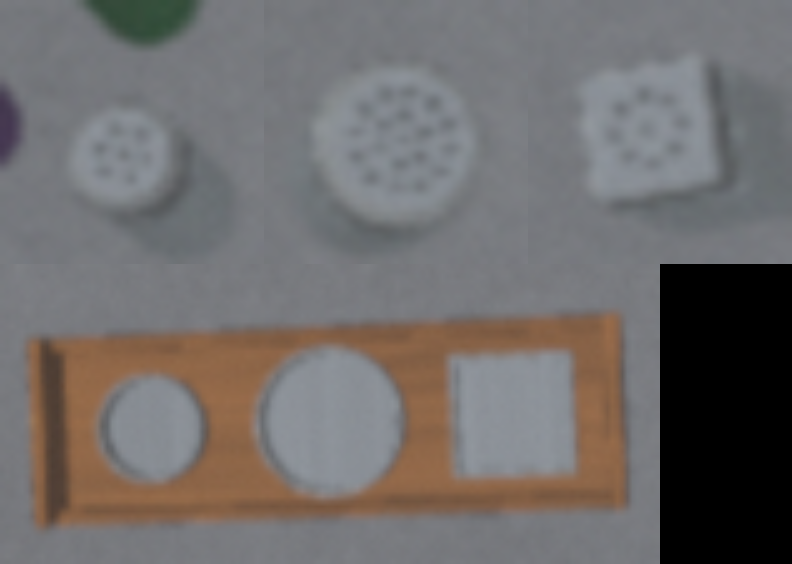

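The crop shows all three caps' hole patterns and the cups clearly. The square shaker is rotated about 10° in the image. I'll do the squat one first, hovering over it with the closing line along y so it stays clear of the green decoy.

Call:
jog_arm(series=[[[0, 0, 5.2], [22, -48, 0], 1], [[0, 0, 5.2], [22, -48, 0], 1], [[0, 0, 5.2], [22, -48, 0], 1], [[0, 0, 5.2], [22, -48, 0], 1], [[0, 0, 5.2], [22, -48, 0], 1]], grip_force=30)

```text
time_s: 0.78
tcp_pos: [0.3639, 0.2744, 0.2451]
orientation: [-0.001, 3.142, -0.0]
contact_force: [0.5, 0.1, -0.1]
opening: 0.0853
grasp_force: 0.0
```

Call:
jog_arm(series=[[[0, 0, 0], [22, -48, 0], 0.9], [[0, 0, 0], [22, -48, 0], 0.9], [[0, 0, 0], [22, -48, 0], 0.9], [[0, 0, 0], [22, -48, 0], 0.9], [[0, 0, 0], [22, -48, 0], 0.9]])

```text
time_s: 1.4
tcp_pos: [0.4739, 0.0344, 0.2451]
orientation: [0.005, 3.142, 0.0]
contact_force: [1.4, 0.7, -0.4]
opening: 0.0768
grasp_force: 0.0
```

Call:
jog_arm(series=[[[0, 0, 0], [22, -48, 0], 0.9], [[0, 0, 0], [22, -48, 0], 0.9], [[0, 0, 0], [22, -48, 0], 0.9], [[0, 0, 0], [22, -48, 0], 0.9], [[0, 0, 0], [0, 0, 0], 0.9]])

```text
time_s: 2.02
tcp_pos: [0.5623, -0.1594, 0.2445]
orientation: [-0.012, -3.141, 0.001]
contact_force: [0.0, 0.2, 0.2]
opening: 0.0767
grasp_force: 0.0
```

```bash
python3 - <<'E'
from h import *
f=grab('wrist','w1');s=manip.state();V=np.array(f['view'])
print(s['time_s'],s['tcp_pos'],s['orientation'],s['opening'],-V[:3,:3].T@V[:3,3],V[:3,:3].round(3))
t=grab('top')
P={}
for n,u,v,z in [('slim',214.8,183.7,.108),('squat',379.8,187.1,.074),('square',154.6,205.4,.092),('cs',299.8,160.4,.028),('cq',301,195.8,.028),('csq',302.2,232.2,.028)]:
    print(n,onz(t,u,v,z).round(4), np.round(proj(f,onz(t,u,v,z)),1))
E
```

```text
2.075 [ 0.56151718 -0.15730271  0.24440213] [-8.96866182e-03 -3.14016009e+00 -1.38764586e-03] 0.07674846034768072 [ 0.47885749 -0.15935822  0.37230874] [[ 0.007  1.    -0.   ]
 [-0.947  0.006 -0.322]
 [-0.322  0.003  0.947]]
slim [0.5836 0.213  0.108 ] [752.2 213.4]
squat [ 0.5919 -0.214   0.074 ] [260.1 212.4]
square [0.5257 0.3698 0.092 ] [878.4 148. ]
cs [ 0.6688 -0.0009  0.028 ] [467.1 262.1]
cq [ 0.5705 -0.0069  0.028 ] [473.5 174.7]
csq [ 0.4716 -0.0128  0.028 ] [480.2  70.5]
```

View pics/w1.png

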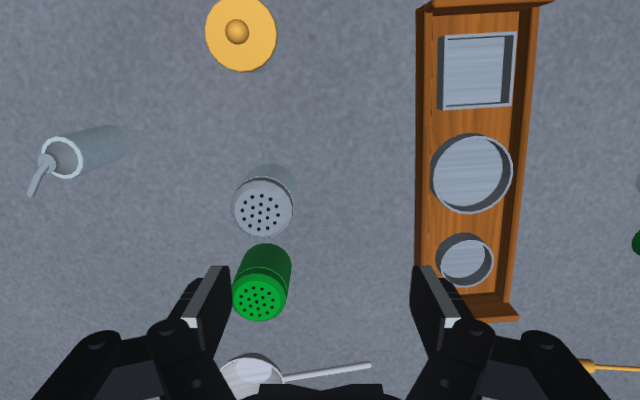

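Wrist view: squat cap at about (263,209), cup rims at about (477,70), (472,173) and (465,260). All are within 4 px of the top-view predictions. Refining these numerically.

```bash
python3 - <<'E'
from h import *
f=grab('wrist');im=f['image'];g=im.mean(2)
m=(g<70)&(np.ptp(im.astype(int),axis=2)<30);m[:180]=0;m[236:]=0;m[:,:235]=0;m[:,290:]=0
ys,xs=np.nonzero(m);u,v=(xs.min()+xs.max())/2,(ys.min()+ys.max())/2
print(len(xs),u,v,xs.mean(),ys.mean(),onz(f,u,v,.074))
for n,u,v in(('csq',477.5,70),('cq',472,173.5),('cs',465,260)):print(n,onz(f,u,v,.028))
print(manip.state()['tcp_pos'])
E
```

```text
199 257.0 205.5 257.6683417085427 205.40201005025125 [ 0.58413971 -0.21264231  0.074     ]
csq [ 0.46932632 -0.01181901  0.028     ]
cq [ 0.56740788 -0.0047551   0.028     ]
cs [6.64379777e-01 6.64265379e-04 2.80000000e-02]
[ 0.56103801 -0.15523885  0.24464615]
```

Call:
jog_arm(series=[[[0, 0, 0], [15, -28, -30], 0.95], [[0, 0, 0], [15, -29, -30], 0.95], [[0, 0, 0], [0, 0, -30], 0.95], [[0, 0, 0], [0, 0, 0], 0.95], [[0, 0, 0], [0, 0, 0], 0.95]])

```text
time_s: 2.8
tcp_pos: [0.5921, -0.212, 0.1566]
orientation: [0.002, 3.14, -0.001]
contact_force: [0.7, 0.6, 0.9]
opening: 0.081
grasp_force: 0.0
```

```bash
python3 - <<'E'
from h import *
f=grab('wrist');im=f['image'];s=manip.state();print(s['tcp_pos'],s['orientation'])
u,v=map(int,proj(f,[.591,-.2135,.074]));print(u,v)
c=im[v-60:v+60,u-80:u+80,::-1];cv2.imwrite('pics/w2.png',cv2.resize(c,None,fx=4,fy=4));
g=cv2.cvtColor(im,cv2.COLOR_RGB2GRAY);m=(g<75).astype(np.uint8);n,_,st,ce=cv2.connectedComponentsWithStats(m)
k=[i for i in range(n) if 5<st[i,4]<70 and abs(ce[i]-[u,v]).max()<45];p=ce[k];print(len(k));(cx,cy),r=cv2.minEnclosingCircle(p.astype(np.float32));print(cx,cy,r,onz(f,cx,cy,.074))
E
```

```text
[ 0.59256127 -0.21239463  0.15733404] [ 2.63562467e-03  3.13888504e+00 -2.08462213e-03]
318 215
19
317.3066101074219 216.54617309570312 25.268733978271484 [ 0.59156699 -0.21456352  0.074     ]
```

View pics/w2.png

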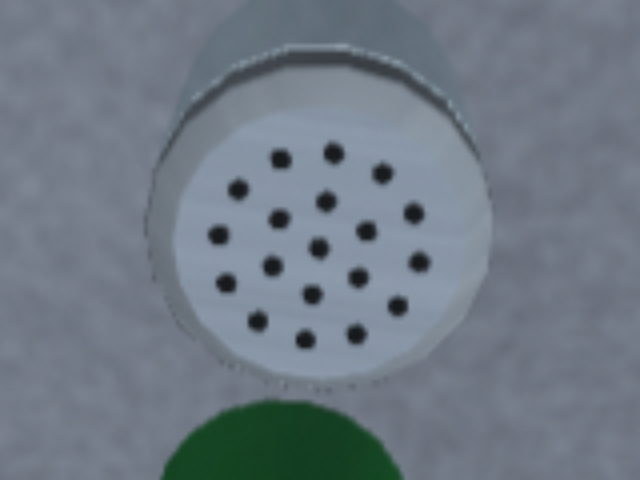

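Close-up: all 19 holes on the squat cap, centred at (317,217), which gives (0.5916, -0.2146). Descending.

Call:
jog_arm(series=[[[0, 0, 0], [-1, -2, -30], 0.95], [[0, 0, 0], [0, 0, -30], 0.95], [[0, 0, 0], [0, 0, -30], 0.95], [[0, 0, 0], [0, 0, -20], 0.95], [[0, 0, 0], [0, 0, 0], 0.95]])

```text
time_s: 3.48
tcp_pos: [0.59, -0.2143, 0.0446]
orientation: [-0.004, -3.14, -0.002]
contact_force: [-0.2, -0.4, 0.6]
opening: 0.0811
grasp_force: 0.0
```

Call:
jog_arm(series=[[[0, 0, 0], [0, 0, 0], 0.4], [[0, 0, 0], [0, 0, 0], 0.4], [[0, 0, 0], [0, 0, 0], 0.4], [[0, 0, 0], [0, 0, 0], 0.4], [[0, 0, 0], [0, 0, 0], 0.4]])

```text
time_s: 4.1
tcp_pos: [0.5923, -0.2157, 0.0475]
orientation: [0.005, 3.138, -0.003]
contact_force: [0.3, -0.1, 5.6]
opening: 0.0566
grasp_force: 33.2
```

Call:
jog_arm(series=[[[0, 0, 0], [0, 0, 20], 0.4], [[0, 0, 0], [0, 0, 40], 0.4], [[0, 0, 0], [0, 0, 50], 0.4], [[0, 0, 2], [-5, 40, 0], 0.4], [[0, 0, 2], [-5, 50, 0], 0.4]])

```text
time_s: 4.72
tcp_pos: [0.5809, -0.1252, 0.1573]
orientation: [-0.103, 3.137, -0.002]
contact_force: [0.9, 0.8, -2.5]
opening: 0.0563
grasp_force: 33.0
```

Call:
jog_arm(series=[[[0, 0, 0], [-6, 50, 0], 0.4], [[0, 0, 0], [-6, 50, 0], 0.4], [[0, 0, 0], [-1, 19, 0], 0.4], [[0, 0, 0], [0, 0, 0], 0.4], [[0, 0, 0], [0, 0, 0], 0.4]])

```text
time_s: 5.35
tcp_pos: [0.568, -0.0072, 0.1556]
orientation: [-0.104, 3.139, -0.002]
contact_force: [-0.2, 0.4, -1.5]
opening: 0.0562
grasp_force: 33.1
```

```bash
python3 - <<'E'
from h import *
f=grab('wrist','w3');s=manip.state();print(s['tcp_pos'],s['orientation'],s['opening'])
for p in ([.5685,-.006,.028],[.469,-.0125,.028],[.667,0,.028]):print(proj(f,p))
E
```

```text
[ 0.56799892 -0.0074455   0.15550985] [-1.02593856e-01  3.13949689e+00 -1.30814821e-03] 0.05649549800668832
(np.float64(322.8849830154095), np.float64(196.05729185726025))
(np.float64(323.4305353129262), np.float64(53.92303085068045))
(np.float64(321.91715909079227), np.float64(307.2054756091695))
```

View pics/w3.png

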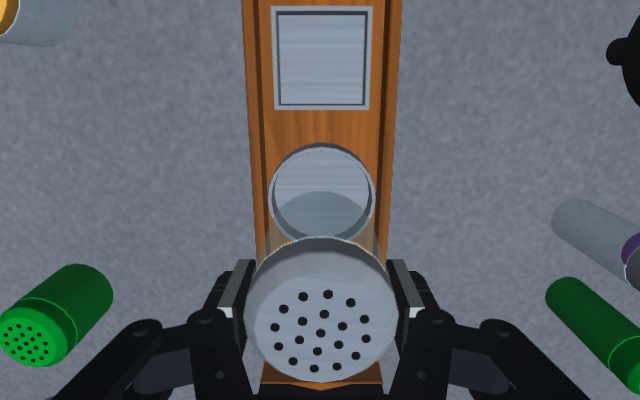

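Wrist view: the squat shaker is upright in the jaws (cap about (320,330)). The squat cup rim has its left edge at 268, right at 375 and top at 143. The square cup's outer rim spans 272..370 by 6..109. Computing the offset.

```bash
python3 - <<'E'
from h import *
f=grab('wrist');im=f['image']
print('csq',onz(f,321,57.5,.028),[onz(f,*p,.028) for p in((271,57),(371,57),(321,6),(321,109))])
print('cq top',onz(f,322,143,.028)+[.041,0,0],'L,R',onz(f,268,192,.028),onz(f,375.5,192,.028))
g=cv2.cvtColor(im,cv2.COLOR_RGB2GRAY);m=(g<75).astype(np.uint8);n,_,st,ce=cv2.connectedComponentsWithStats(m)
k=[i for i in range(n) if 15<st[i,4]<120 and abs(ce[i]-[320,331]).max()<52];p=ce[k];(cx,cy),r=cv2.minEnclosingCircle(p.astype(np.float32));print(len(k),cx,cy,onz(f,cx,cy,.182))
E
```

```text
csq [ 0.4713424  -0.01410562  0.028     ] [array([ 0.4731465 , -0.04746415,  0.028     ]), array([0.46873212, 0.01919504, 0.028     ]), array([ 0.44000042, -0.0161945 ,  0.028     ]), array([ 0.50497782, -0.011863  ,  0.028     ])]
cq top [ 0.56964022 -0.00956809  0.028     ] L,R [ 0.56798751 -0.04740767  0.028     ] [0.5626553 0.0328535 0.028    ]
19 320.1302490234375 331.9318542480469 [ 0.56709703 -0.00814551  0.182     ]
```

Call:
jog_arm(series=[[[0, 0, 0], [3, 1, -20], 0.4], [[0, 0, 0], [0, 0, -30], 0.4], [[0, 0, 0], [0, 0, -25], 0.4], [[0, 0, 0], [0, 0, -15], 0.4], [[0, 0, 0], [0, 0, 0], 0.4]])

```text
time_s: 6.08
tcp_pos: [0.5691, -0.0051, 0.0631]
orientation: [0.104, -3.136, -0.001]
contact_force: [1.1, -0.3, -1.8]
opening: 0.0565
grasp_force: 33.0
```

Call:
jog_arm(series=[[[0, 0, 0], [0, 0, -2], 0.4], [[0, 0, 0], [0, 0, -2], 0.4], [[0, 0, 0], [0, 0, -1], 0.4], [[0, 0, 0], [0, 0, 0], 0.4]])

```text
time_s: 6.58
tcp_pos: [0.5708, -0.005, 0.0606]
orientation: [-0.105, 3.139, -0.0]
contact_force: [-0.3, -0.3, -2.6]
opening: 0.0564
grasp_force: 33.0
```

Call:
jog_arm(series=[[[0, 0, 0], [0, 0, -1], 0.4], [[0, 0, 0], [0, 0, -1], 0.4], [[0, 0, 0], [0, 0, 0], 0.4]])

```text
time_s: 6.95
tcp_pos: [0.5707, -0.0049, 0.0586]
orientation: [0.105, -3.14, 0.0]
contact_force: [-2.4, 0.5, 1.5]
opening: 0.057
grasp_force: 33.3
```

Call:
jog_arm(series=[[[0, 0, 0], [0, 0, -1], 0.4], [[0, 0, 0], [0, 0, -1], 0.4], [[0, 0, 0], [0, 0, 0], 0.4]])

```text
time_s: 7.32
tcp_pos: [0.5708, -0.005, 0.0585]
orientation: [0.105, -3.14, 0.0]
contact_force: [-7.0, -0.4, 13.4]
opening: 0.0567
grasp_force: 34.5
```

Call:
jog_arm(series=[[[0, 0, 0], [0, 0, 1], 0.4], [[0, 0, 0], [0, 0, 0], 0.75], [[0, 0, 0], [0, 0, 0], 0.85], [[0, 0, 0], [0, 0, 0], 0.9], [[0, 0, 0], [0, 0, 0], 0.9]])

```text
time_s: 7.95
tcp_pos: [0.5706, -0.005, 0.0571]
orientation: [0.105, -3.14, -0.0]
contact_force: [-0.1, 0.1, 0.6]
opening: 0.0765
grasp_force: 0.0
```

Call:
jog_arm(series=[[[0, 0, 0], [0, 0, 20], 0.9], [[0, 0, 0], [0, 0, 40], 0.9], [[0, 0, 0], [0, 0, 50], 0.9], [[0, 0, 0], [0, 0, 50], 0.9], [[0, 0, 0], [0, 0, 0], 0.9]])

```text
time_s: 8.57
tcp_pos: [0.5743, -0.0055, 0.2232]
orientation: [-0.105, 3.128, -0.004]
contact_force: [-0.7, -1.2, -0.2]
opening: 0.077
grasp_force: 0.0
```

```bash
python3 - <<'E'
from h import *
f=grab('wrist','w4');s=manip.state();print(s['tcp_pos'],s['orientation'],s['opening'])
im=f['image'];u,v=proj(f,[.57,-.007,.085]);print(u,v)
g=cv2.cvtColor(im,cv2.COLOR_RGB2GRAY);m=(g<75).astype(np.uint8);n,_,st,ce=cv2.connectedComponentsWithStats(m)
k=[i for i in range(n) if 4<st[i,4]<60 and abs(ce[i]-[u,v]).max()<30];p=ce[k];(cx,cy),r=cv2.minEnclosingCircle(p.astype(np.float32));print(len(k),cx,cy,onz(f,cx,cy,.085))
E
```

```text
[ 0.57233623 -0.00519351  0.22010686] [-1.04818274e-01  3.13399033e+00 -1.78794203e-03] 0.07707298701615481
320.0489898472218 183.80600264044762
19 322.0042724609375 184.47091674804688 [ 0.57043231 -0.00545548  0.085     ]
```

View pics/w4.png

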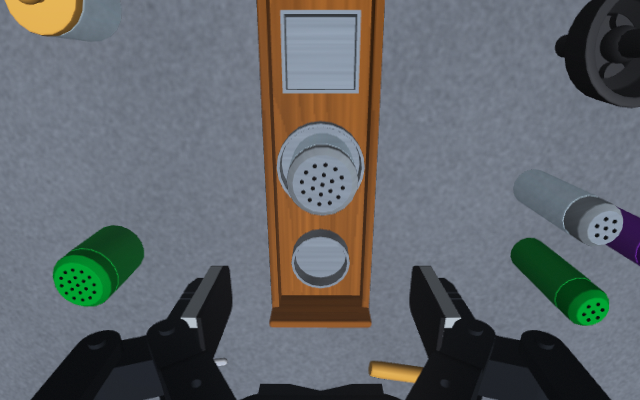

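Squat stands in its cup (cap at (322,184), 1–2 mm from centre). Slim cup rim is at (320.5,260), square cup at (320,52). Next, the square shaker.

Call:
jog_arm(series=[[[0, 0, 0], [-5, 40, 0], 0.9], [[0, 0, 0], [-5, 45, 0], 0.9], [[0, 0, 0], [-6, 48, 0], 0.9], [[0, 0, 0], [-6, 48, 0], 0.9], [[0, 0, 0], [-6, 48, 0], 0.9]])

```text
time_s: 9.25
tcp_pos: [0.541, 0.2252, 0.2148]
orientation: [0.104, -3.136, 0.001]
contact_force: [0.2, 0.2, -0.3]
opening: 0.0767
grasp_force: 0.0
```

Call:
jog_arm(series=[[[0, 0, 0], [-6, 48, -10], 0.9], [[0, 0, 0], [-6, 48, -20], 0.9], [[0, 0, 0], [-5, 50, -20], 0.9], [[0, 0, 0], [0, 0, 0], 0.9], [[0, 0, 0], [0, 0, 0], 0.9]])

```text
time_s: 9.88
tcp_pos: [0.5247, 0.3694, 0.1653]
orientation: [0.106, -3.137, 0.003]
contact_force: [0.1, 0.2, 0.7]
opening: 0.0768
grasp_force: 0.0
```

```bash
python3 - <<'E'
from h import *
f=grab('wrist','w5');s=manip.state();print(s['tcp_pos'],s['orientation'],s['opening'])
im=f['image'];u,v=map(int,proj(f,[.5257,.3698,.092]));print(u,v)
g=cv2.cvtColor(im,cv2.COLOR_RGB2GRAY);m=(g<75).astype(np.uint8);n,_,st,ce=cv2.connectedComponentsWithStats(m)
k=[i for i in range(n) if 4<st[i,4]<80 and abs(ce[i]-[u,v]).max()<35];p=ce[k];(cx,cy),r=cv2.minEnclosingCircle(p.astype(np.float32));print(len(k),cx,cy,onz(f,cx,cy,.092))
cv2.imwrite('pics/w5.png',cv2.resize(im[v-70:v+70,u-90:u+90,::-1],None,fx=4,fy=4))
E
```

```text
[0.5253993  0.36904074 0.16633019] [ 1.04036474e-01 -3.13843856e+00  1.98388990e-03] 0.07713688496456804
322 225
9 321.72222900390625 223.08334350585938 [0.52439586 0.36943814 0.092     ]
```

View pics/w5.png

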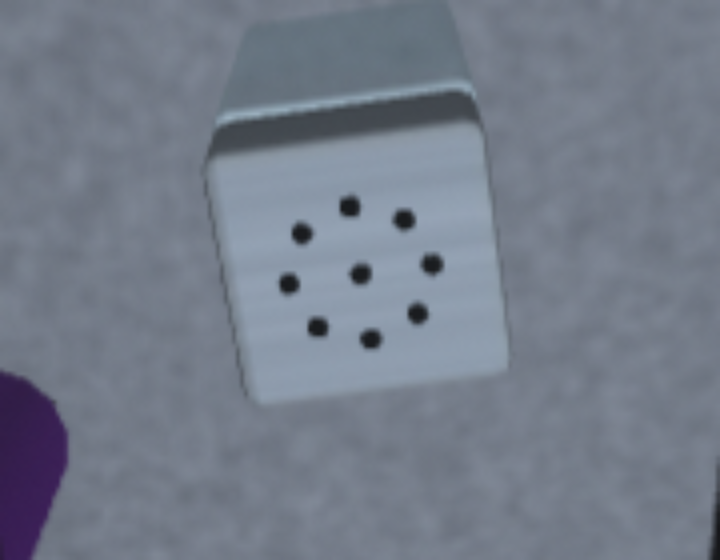

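Square cap close-up: nine holes, bottom edge from (262,405) to (508,372) in the crop. Converting that edge to a world yaw.

```bash
python3 - <<'E'
from h import *
f=manip.grab_frame('wrist')
q=lambda x,y:onz(f,322-90+x/4,225-70+y/4,.092)
A=lambda a,b:(np.degrees(np.arctan2(*(b-a)[[1,0]])),np.linalg.norm(b-a))
print(A(q(262,405),q(508,372)),A(q(210,157),q(482,122)),A(q(210,157),q(250,402)),A(q(482,125),q(509,370)))
t=manip.state();a=t['orientation'];print(np.degrees(2*np.arctan2(a[1],a[0]))-90,t['tcp_pos'])
E
```

```text
(np.float64(102.35897876128739), np.float64(0.03902686267103732)) (np.float64(101.52635019216086), np.float64(0.04055929304181106)) (np.float64(10.83799047254567), np.float64(0.04085995782528156)) (np.float64(11.532078112137025), np.float64(0.040280294938916564))
-266.2437212680784 [0.52589894 0.36890411 0.16704922]
```

Call:
jog_arm(series=[[[0, 0, 7.7], [-1, 0, -20], 0.9], [[0, 0, 0], [0, 0, -30], 0.9], [[0, 0, 0], [0, 0, -30], 0.9], [[0, 0, 0], [0, 0, -30], 0.9], [[0, 0, 0], [0, 0, 0], 0.9]])

```text
time_s: 10.6
tcp_pos: [0.523, 0.3676, 0.0549]
orientation: [0.312, -3.121, 0.004]
contact_force: [-1.2, -0.7, -0.1]
opening: 0.077
grasp_force: 0.0
```

Call:
jog_arm(series=[[[0, 0, 0], [0, 0, 0], 0.3], [[0, 0, 0], [0, 0, 0], 0.3], [[0, 0, 0], [0, 0, 0], 0.3], [[0, 0, 0], [0, 0, 0], 0.3], [[0, 0, 0], [0, 0, 0], 0.3]])

```text
time_s: 11.22
tcp_pos: [0.5264, 0.3706, 0.0598]
orientation: [-0.315, 3.121, 0.002]
contact_force: [0.2, -1.1, 7.0]
opening: 0.0434
grasp_force: 32.7
```

Call:
jog_arm(series=[[[0, 0, 0], [0, 0, 20], 0.3], [[0, 0, 0], [0, 0, 45], 0.3], [[0, 0, 0], [0, 0, 55], 0.3], [[0, 0, 0], [-5, -35, 0], 0.3], [[0, 0, -4], [-6, -45, 0], 0.3]])

```text
time_s: 11.85
tcp_pos: [0.5138, 0.2903, 0.1795]
orientation: [-0.207, 3.132, 0.002]
contact_force: [0.4, -0.1, -1.6]
opening: 0.0437
grasp_force: 31.8
```

Call:
jog_arm(series=[[[0, 0, -4], [-7, -50, 0], 0.3], [[0, 0, 0], [-7, -50, 0], 0.3], [[0, 0, 0], [-7, -50, 0], 0.3], [[0, 0, 0], [-7, -50, 0], 0.3], [[0, 0, 0], [-7, -50, 0], 0.3]])

```text
time_s: 12.48
tcp_pos: [0.478, 0.0388, 0.1781]
orientation: [-0.098, 3.139, 0.0]
contact_force: [0.6, -0.1, -1.4]
opening: 0.0434
grasp_force: 31.9
```

Call:
jog_arm(series=[[[0, 0, 0], [-6, -40, 0], 0.3], [[0, 0, 0], [-1, -14, 0], 0.3], [[0, 0, 0], [0, 0, 0], 0.3], [[0, 0, 0], [0, 0, 0], 0.3]])

```text
time_s: 12.98
tcp_pos: [0.4717, -0.0128, 0.1774]
orientation: [-0.098, 3.14, 0.001]
contact_force: [0.7, 0.4, -2.1]
opening: 0.0433
grasp_force: 31.8
```

```bash
python3 - <<'E'
from h import *
f=grab('wrist','w6');s=manip.state();p=s['tcp_pos'];a=s['orientation'];print(p,a,s['opening'],np.degrees(2*np.arctan2(a[1],a[0]))-90)
im=f['image'];z=.092+p[2]-.0598;u,v=map(int,proj(f,[p[0],p[1],z]));print(u,v,z)
g=cv2.cvtColor(im,cv2.COLOR_RGB2GRAY);m=(g<75).astype(np.uint8);n,_,st,ce=cv2.connectedComponentsWithStats(m)
k=[i for i in range(n) if 10<st[i,4]<150 and abs(ce[i]-[u,v]).max()<40];q=ce[k];(cx,cy),r=cv2.minEnclosingCircle(q.astype(np.float32));print(len(k),cx,cy,onz(f,cx,cy,z))
print(proj(f,[.4715,-.0137,.028]),proj(f,[.5697,-.0072,.028]))
E
```

```text
[ 0.47169905 -0.01271163  0.1773228 ] [ 9.92845080e-02 -3.13996704e+00 -9.32456529e-04] 0.043638203549492875 -266.37786733071715
322 345 0.2095228037701112
9 320.40576171875 340.7803039550781 [ 0.46984366 -0.01356557  0.2095228 ]
(np.float64(319.92956725703255), np.float64(186.61497353475488)) (np.float64(320.2687708869306), np.float64(291.55846609985184))
```

View pics/w6.png

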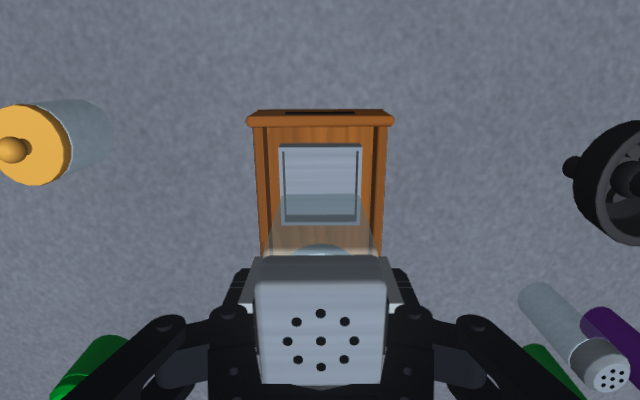

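Wrist view: the square shaker sits squarely in the jaws (holes centred at (320,341)). Cup rim centre is about (320.5,185), against a prediction of (320,187). Lowering with +1.5 mm in x.

Call:
jog_arm(series=[[[0, 0, 0], [1.5, 0, -20], 0.3], [[0, 0, 0], [0, 0, -35], 0.3], [[0, 0, 0], [0, 0, -30], 0.3], [[0, 0, 0], [0, 0, -15], 0.3], [[0, 0, 0], [0, 0, 0], 0.3]])

```text
time_s: 13.65
tcp_pos: [0.4724, -0.0131, 0.0764]
orientation: [0.099, -3.137, -0.001]
contact_force: [-0.3, 0.0, -0.9]
opening: 0.0432
grasp_force: 31.7
```

Call:
jog_arm(series=[[[0, 0, 0], [0, 0, -2], 0.3], [[0, 0, 0], [0, 0, -1], 0.3], [[0, 0, 0], [0, 0, -1], 0.3], [[0, 0, 0], [0, 0, 0], 0.3], [[0, 0, 0], [0, 0, 0], 0.3]])

```text
time_s: 14.28
tcp_pos: [0.4732, -0.014, 0.0734]
orientation: [-0.097, 3.14, -0.0]
contact_force: [1.0, 0.0, -1.8]
opening: 0.0436
grasp_force: 31.8
```

Contact is expected near 0.0708.

Call:
jog_arm(series=[[[0, 0, 0], [0, 0, -1], 0.3], [[0, 0, 0], [0, 0, -1], 0.3], [[0, 0, 0], [0, 0, 0], 0.3]])

```text
time_s: 14.65
tcp_pos: [0.473, -0.0139, 0.0711]
orientation: [0.097, -3.14, -0.0]
contact_force: [0.5, 1.0, -2.6]
opening: 0.0435
grasp_force: 31.8
```

Call:
jog_arm(series=[[[0, 0, 0], [0, 0, -1], 0.3], [[0, 0, 0], [0, 0, -1], 0.3], [[0, 0, 0], [0, 0, 0], 0.3]])

```text
time_s: 15.02
tcp_pos: [0.4733, -0.014, 0.0708]
orientation: [0.097, -3.14, 0.0]
contact_force: [-5.3, 1.2, 10.8]
opening: 0.0434
grasp_force: 33.2
```

Floor contact. Releasing, lifting and moving towards the slim shaker at (0.5836, 0.213), with the closing line turned to about 130°.

Call:
jog_arm(series=[[[0, 0, 0], [0, 0, 1], 0.3], [[0, 0, 0], [0, 0, 0], 0.6], [[0, 0, 0], [0, 0, 0], 0.75], [[0, 0, 0], [0, 0, 0], 0.8], [[0, 0, 0], [0, 0, 0], 0.8]])

```text
time_s: 15.65
tcp_pos: [0.4731, -0.0139, 0.0702]
orientation: [0.097, -3.14, -0.0]
contact_force: [0.9, 0.0, 0.5]
opening: 0.068
grasp_force: 0.0
```

Call:
jog_arm(series=[[[0, 0, 0], [0, 0, 20], 0.8], [[0, 0, 0], [0, 0, 40], 0.8], [[0, 0, 0], [0, 0, 50], 0.8], [[0, 0, 0], [0, 0, 50], 0.8], [[0, 0, 0], [0, 0, 0], 0.8]])

```text
time_s: 16.27
tcp_pos: [0.4765, -0.0146, 0.2355]
orientation: [-0.097, 3.129, -0.004]
contact_force: [0.7, 0.1, -0.4]
opening: 0.0684
grasp_force: 0.0
```

Call:
jog_arm(series=[[[0, 0, 7], [22, 45, 0], 0.8], [[0, 0, 7], [22, 45, 0], 0.8], [[0, 0, 7], [22, 45, 0], 0.8], [[0, 0, 7], [22, 45, 0], 0.8], [[0, 0, 8], [22, 46, 0], 0.8]])

```text
time_s: 16.9
tcp_pos: [0.583, 0.2133, 0.2285]
orientation: [1.068, -2.952, -0.0]
contact_force: [-0.1, -0.3, -0.0]
opening: 0.0682
grasp_force: 0.0
```

Call:
jog_arm(series=[[[0, 0, 0], [0, 0, -20], 0.8], [[0, 0, 0], [0, 0, -20], 0.8], [[0, 0, 0], [0, 0, 0], 0.8], [[0, 0, 0], [0, 0, 0], 0.8]])

```text
time_s: 17.4
tcp_pos: [0.5829, 0.211, 0.1901]
orientation: [1.06, -2.957, 0.0]
contact_force: [0.9, -0.4, 0.3]
opening: 0.0685
grasp_force: 0.0
```

```bash
python3 - <<'E'
from h import *
f=grab('wrist','w7');s=manip.state();p=s['tcp_pos'];a=s['orientation'];print(p,a,s['opening'],np.degrees(2*np.arctan2(a[1],a[0]))-90)
im=f['image'];z=.108;u,v=map(int,proj(f,[.5836,.213,z]));print(u,v,z)
g=cv2.cvtColor(im,cv2.COLOR_RGB2GRAY);m=(g<75).astype(np.uint8);n,_,st,ce=cv2.connectedComponentsWithStats(m)
k=[i for i in range(n) if 4<st[i,4]<80 and abs(ce[i]-[u,v]).max()<25];q=ce[k];(cx,cy),r=cv2.minEnclosingCircle(q.astype(np.float32));print(len(k),cx,cy,onz(f,cx,cy,z))
E
```

```text
[0.58343067 0.21121375 0.19093677] [-1.05980714e+00  2.95636005e+00 -2.50506103e-04] 0.06857902610688756 129.44386692522562
322 221 0.108
7 322.25 219.78125 [0.58306815 0.21227303 0.108     ]
```

View pics/w7.png

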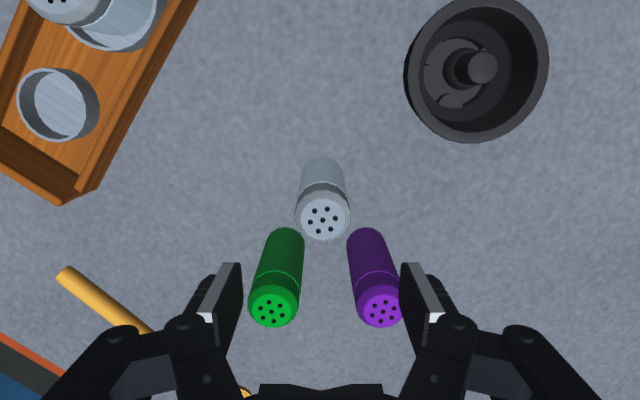

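Wrist view: slim cap at (322,220), giving (0.5831, 0.2123). The green and purple decoys are off to one side, and both fingers have clear paths. Descending.

Call:
jog_arm(series=[[[0, 0, 0], [0, 1, -30], 0.8], [[0, 0, 0], [0, 0, -30], 0.8], [[0, 0, 0], [0, 0, -30], 0.8], [[0, 0, 0], [0, 0, -30], 0.8], [[0, 0, 0], [0, 0, 0], 0.8]])

```text
time_s: 18.08
tcp_pos: [0.5814, 0.2122, 0.0685]
orientation: [1.06, -2.953, -0.001]
contact_force: [0.3, -1.0, 0.9]
opening: 0.0681
grasp_force: 0.0
```

Call:
jog_arm(series=[[[0, 0, 0], [0, 0, 0], 0.2], [[0, 0, 0], [0, 0, 0], 0.2], [[0, 0, 0], [0, 0, 0], 0.2], [[0, 0, 0], [0, 0, 0], 0.2], [[0, 0, 0], [0, 0, 0], 0.2]])

```text
time_s: 18.7
tcp_pos: [0.5849, 0.2135, 0.0728]
orientation: [-1.061, 2.952, -0.001]
contact_force: [-0.4, -0.0, 5.5]
opening: 0.0367
grasp_force: 30.4
```

Call:
jog_arm(series=[[[0, 0, 0], [0, 0, 20], 0.2], [[0, 0, 0], [0, 0, 40], 0.2], [[0, 0, 0], [0, 0, 40], 0.2], [[0, 0, 0], [0, 0, 30], 0.2], [[0, 0, 0], [0, 0, 0], 0.2]])

```text
time_s: 19.32
tcp_pos: [0.5854, 0.2136, 0.2048]
orientation: [-1.06, 2.949, -0.002]
contact_force: [-0.1, 0.2, -1.4]
opening: 0.0371
grasp_force: 30.6
```

Call:
jog_arm(series=[[[0, 0, -7], [16, -40, 0], 0.2], [[0, 0, -7], [17, -43, 0], 0.2], [[0, 0, -7], [17, -43, 0], 0.2], [[0, 0, -7], [17, -43, 0], 0.2], [[0, 0, -8], [17, -45, 0], 0.2]])

```text
time_s: 19.95
tcp_pos: [0.6663, -0.0021, 0.1979]
orientation: [0.09, -3.137, -0.001]
contact_force: [0.6, 0.2, -1.1]
opening: 0.0369
grasp_force: 30.6
```

Call:
jog_arm(series=[[[0, 0, 0], [0, 0, 0], 0.2], [[0, 0, 0], [0, 0, 0], 0.2]])

```text
time_s: 20.2
tcp_pos: [0.666, -0.0007, 0.1984]
orientation: [0.097, -3.137, -0.002]
contact_force: [-0.8, 1.0, -1.7]
opening: 0.0371
grasp_force: 30.6
```

```bash
python3 - <<'E'
from h import *
f=grab('wrist','w8');s=manip.state();p=s['tcp_pos'];a=s['orientation'];print(p,a,s['opening'],np.degrees(2*np.arctan2(a[1],a[0]))-90)
im=f['image'];z=.108+p[2]-.0728;u,v=map(int,proj(f,[p[0],p[1],z]));print(u,v,z)
g=cv2.cvtColor(im,cv2.COLOR_RGB2GRAY);m=(g<75).astype(np.uint8);n,_,st,ce=cv2.connectedComponentsWithStats(m)
k=[i for i in range(n) if 10<st[i,4]<150 and abs(ce[i]-[u,v]).max()<30];q=ce[k];(cx,cy),r=cv2.minEnclosingCircle(q.astype(np.float32));print(len(k),cx,cy,onz(f,cx,cy,z))
print(proj(f,[.669,-.0008,.028]),proj(f,[.5697,-.0072,.085]),proj(f,[.4715,-.0137,.103]))
E
```

```text
[6.65998727e-01 1.55204087e-05 1.98762111e-01] [ 9.83879124e-02 -3.13719342e+00 -1.59702333e-03] 0.03701217390080417 -266.40738438073924
324 352 0.23396211083361687
7 319.65972900390625 347.3636474609375 [ 0.66386258 -0.00165579  0.23396211]
(np.float64(320.41693833627795), np.float64(183.99490082807088)) (np.float64(320.25323230965716), np.float64(57.68782543424419)) (np.float64(319.5846878174035), np.float64(-142.93744564731236))
```

View pics/w8.png

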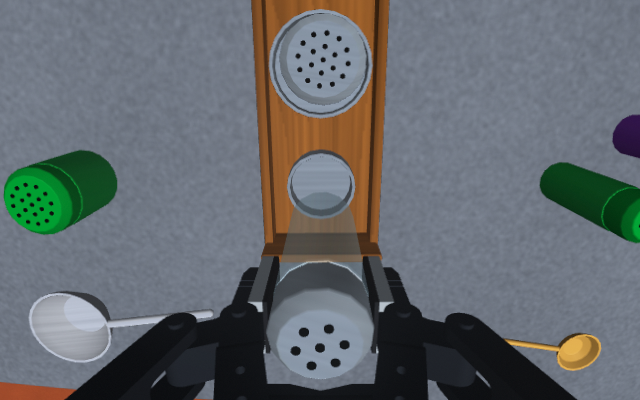

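Wrist view: slim is held upright (holes at (320,347)). The slim cup rim is at (321,184.5), matching the prediction. Lowering with +4.5 mm in x.

Call:
jog_arm(series=[[[0, 0, 0], [4.5, 0, -20], 0.2], [[0, 0, 0], [0, 0, -30], 0.2], [[0, 0, 0], [0, 0, -20], 0.2], [[0, 0, 0], [0, 0, 0], 0.2], [[0, 0, 0], [0, 0, 0], 0.2]])

```text
time_s: 20.88
tcp_pos: [0.6722, -0.0007, 0.1309]
orientation: [-0.097, 3.139, -0.0]
contact_force: [0.4, -0.6, -0.7]
opening: 0.0368
grasp_force: 30.7
```

```bash
python3 - <<'E'
from h import *
f=grab('wrist');s=manip.state();p=s['tcp_pos'];print(p)
im=f['image'];z=.108+p[2]-.0728;u,v=map(int,proj(f,[p[0],p[1],z]))
g=cv2.cvtColor(im,cv2.COLOR_RGB2GRAY);m=(g<75).astype(np.uint8);n,_,st,ce=cv2.connectedComponentsWithStats(m)
k=[i for i in range(n) if 10<st[i,4]<150 and abs(ce[i]-[u,v]).max()<30];q=ce[k];(cx,cy),r=cv2.minEnclosingCircle(q.astype(np.float32));print(len(k),cx,cy,onz(f,cx,cy,z))
E
```

```text
[ 0.67268778 -0.00087727  0.13164617]
7 319.65972900390625 347.3636474609375 [ 0.66964703 -0.00170789  0.16684617]
```

Call:
jog_arm(series=[[[0, 0, 0], [0, 1, -15], 0.2], [[0, 0, 0], [0, 0, -15], 0.2], [[0, 0, 0], [0, 0, -12], 0.2], [[0, 0, 0], [0, 0, 0], 0.2], [[0, 0, 0], [0, 0, 0], 0.2]])

```text
time_s: 21.55
tcp_pos: [0.6718, -0.0, 0.0883]
orientation: [-0.097, 3.14, -0.0]
contact_force: [0.0, 0.1, -1.0]
opening: 0.0375
grasp_force: 30.7
```

Call:
jog_arm(series=[[[0, 0, 0], [0, 0, -1], 0.2], [[0, 0, 0], [0, 0, -1], 0.2], [[0, 0, 0], [0, 0, -1], 0.2], [[0, 0, 0], [0, 0, 0], 0.2]])

```text
time_s: 22.05
tcp_pos: [0.6715, 0.0001, 0.0852]
orientation: [0.097, -3.14, 0.0]
contact_force: [-0.2, 0.3, -1.9]
opening: 0.0372
grasp_force: 30.7
```

Call:
jog_arm(series=[[[0, 0, 0], [0, 0, -1], 0.2], [[0, 0, 0], [0, 0, -1], 0.2], [[0, 0, 0], [0, 0, 0], 0.2]])

```text
time_s: 22.42
tcp_pos: [0.6719, 0.0, 0.084]
orientation: [-0.097, 3.139, -0.0]
contact_force: [-1.1, 0.8, 3.3]
opening: 0.0366
grasp_force: 30.9
```

Touching the floor. Releasing and backing off.

Call:
jog_arm(series=[[[0, 0, 0], [0, 0, 0], 0.5], [[0, 0, 0], [0, 0, 0], 0.6], [[0, 0, 0], [0, 0, 0], 0.75], [[0, 0, 0], [0, 0, 0], 0.75], [[0, 0, 0], [0, 0, 0], 0.75]])

```text
time_s: 23.05
tcp_pos: [0.6716, 0.0, 0.0832]
orientation: [0.097, -3.14, -0.0]
contact_force: [-0.2, 0.4, 0.5]
opening: 0.0641
grasp_force: 0.0
```

Call:
jog_arm(series=[[[0, 0, 0], [0, 0, 20], 0.75], [[0, 0, 0], [0, 0, 40], 0.75], [[0, 0, 0], [0, 0, 50], 0.75], [[0, 0, 0], [0, 0, 50], 0.75], [[0, 0, 0], [0, 0, 0], 0.75]])

```text
time_s: 23.68
tcp_pos: [0.6755, -0.0004, 0.2525]
orientation: [-0.096, 3.125, -0.004]
contact_force: [0.8, 0.6, 0.1]
opening: 0.0641
grasp_force: 0.0
```

Call:
jog_arm(series=[[[0, 0, 0], [-40, 0, 0], 0.75], [[0, 0, 0], [-50, 0, 0], 0.75], [[0, 0, 0], [-50, 0, 0], 0.75], [[0, 0, 0], [0, 0, 0], 0.75], [[0, 0, 0], [0, 0, 0], 0.75]])

```text
time_s: 24.3
tcp_pos: [0.5322, -0.0001, 0.244]
orientation: [-0.096, 3.138, -0.001]
contact_force: [-0.5, -0.6, -1.0]
opening: 0.0643
grasp_force: 0.0
```

```bash
python3 - <<'E'
from h import *
a=grab('scene');b=grab('wrist');w=b['image'][:,:,::-1];c=a['image'][120:270,180:480,::-1]
cv2.imwrite('pics/fin.png',np.vstack([cv2.resize(c,None,fx=2,fy=2)[:, :600],cv2.resize(w,(480,300))[:, :].repeat(1,0) if 0 else np.pad(cv2.resize(w,(480,300)),((0,0),(0,120),(0,0)))]))
print([np.round(proj(b,p),1) for p in([.669,-.0008,.119],[.5697,-.0072,.085],[.4715,-.0137,.103])],[np.round(proj(a,p),1) for p in([.669,-.0008,.119],[.5697,-.0072,.085],[.4715,-.0137,.103])])
E
```

```text
[array([310.7, 343.6]), array([310.4, 223.5]), array([308. , 108.6])] [array([293. , 199.7]), array([313.3, 186.7]), array([330.9, 159.9])]
```

View pics/fin.png

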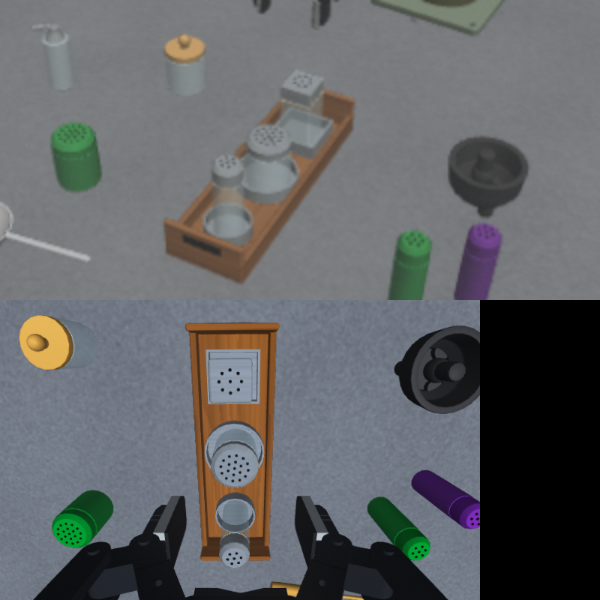

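Final view: all three shakers stand upright in their cups. Caps in wrist pixels are slim (312,341), squat (313,223) and square (307,108), within about 3 px of the targets. Cruet, jar and mortar are untouched, and the gripper is clear.

```bash
python3 -c "
from bench import manip
print(manip.finish_job())"
```

```text
the job is handed in; nothing more can be done
None
```

All three shakers are standing upright in their own cups, the cruet, jar and mortar were left untouched, and the job was handed in at about 24 s; the hand-in returned no verdict.

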